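# Strip the filter holder after use

### The arm

A 6-joint arm with a two-finger parallel gripper is mounted at the origin on a cart in front of the work surface, level with it; the furniture and walls round the work are solid. World frame = base frame: x ahead of the robot, y to its left, z up, the work surface at z = 0. Lengths are in mm, angles in rad, forces in N, time in s.
With the tool pointing down it reaches from about 350 to 975 mm from the base axis. Payload 7.1 kg.
Tool frame: the origin (TCP) lies midway between the tips of the shut fingers; the grasp point (between the pads) lies ctrl.grip_point_offset behind it (ctrl.grip_point_offset is the distance from the TCP to the grasp point, in mm); z points along the fingers, y is the line along which they close (so a half turn about z gives the same grasp; the last joint's range is limited). The gripper opens to 88 mm and grips with 3 to 60 N. Pads are 20 mm wide; open, the fingers measure 115 mm over their backs; the gripper's body (75 mm by 178 mm) begins 61 mm behind the grasp point.
Start: joints at [-1.297, 0.423, 1.63, -0, 1.089, -0.019], TCP at [180.414, -598.377, 222.675] pointing down, gripper open.
Joint ranges: [-3, 3], [-0.9, 2.11], [0.09, 2.58], [-1.31, 4.45], [0.11, 2.69], [-2.54, 2.54]. Speed limits (rad/s): [2.39, 2.39, 3.01, 3.14, 3.14, 3.14].

### API

Orientations are given as a rotation vector (axis times angle).
In Python, from workcell import ctrl gives the robot as it stands.
- The arm moves only by the tool apply_moves, never from a script. Its argument "targets" is a list of rows, each an object of numbers: "tx", "ty", "tz": the shift along the world's x, y, z in m; "spin": the turn about the world's z in degrees. In form: [{"tx": .., "ty": .., "tz": .., "spin": ..}, ...]. A call has exactly 8 rows; each row is the pose to reach, as a shift and turn from the pose commanded when the call began; what a row does not reach only later rows make up. A row lasts 1/10 s, in which the tool goes at most 50 mm and 8.59 degrees, less where a joint would pass 70% of its speed; a pose out of reach is approached as far as the arm can. A call with a gripper value outside its range is refused whole. "gripper" is the closure, from -1 (fully open) to 1 (shut), set as the call begins (left out, the last holds). The fingers move at their own pace and stop on an object; the grip force is fixed at half the most. Time passes only in rows, so rows that repeat a pose let the fingers close, or fill a call up. It gives the time, the measured TCP pose, the force, the opening and the grip force at its end, in the units of the state.
- ctrl.get_obs(): the state, without advancing time (a new reading comes with each control period).
- ctrl.get_image(name): name is "side" or "top"; returns the picture (400x640x3 uint8, red, green, blue); there is no depth.
- ctrl.get_calibration(name): a dict with "fov_y" (degrees; the focal length in pixels is half the picture's height over the tangent of half this angle, whatever the lens; pixels are square), "cx", "cy" (the principal point, pixels), "dist" ([k1, k2, p1, p2, k3] as OpenCV has them; the pictures are not rectified), "rvec" (rotation vector, rad) and "tvec" (3), from world to camera coordinates, as OpenCV has them. Camera axes: x right, y down, z forward; pixel columns grow to the right and rows downward; lengths in mm; the calibration is good to about 2 mm. A picture is of the moment at which its call begins. get_calibration takes no time and is no camera call.
- ctrl.close_job(): hands the job in; it is judged then, once.
Trained networks look in the newest picture that a camera, given by its name, has taken for a name from the list of things; names that differ only in an ending like _2 or _b are one class to them, and where a whole thing is asked for, a point or a joint stands for the part that bears it (a point fixed in the world has none). Each returns a list of dicts, best first, with "score" (0 to 1); they miss things now and then, are a little off and sometimes report something else, mostly with a low value. They report only what shows in the picture. A call takes as long as a camera call. They do not tell look-alikes from the thing itself.
- ctrl.outline_of(name, camera): "pixels" (400x640 bool, what is visible of it) and "box" ([left, top, right, bottom] in pixels, round what is visible of it).
- ctrl.pinpoint(name, camera): "uv" ([column, row] in pixels: a listed point, or the origin of a listed thing).
The state is a dict: "t": time; "qpos": joint angles; "qvel": joint speeds; "joint_torque": joint torques, N m; "ee_pos": TCP position; "orientation": TCP orientation; "ft_force": force on the tool from outside, world axes, zero at the start; "moment": the same for the moment, N m; "width": finger opening in mm; "grasp_force": force on a finger pad.
Only numpy, scipy, OpenCV 4.12 (cv2) and the standard library are available. Lean on these libraries where they do the work, as an engineer would, in place of code of your own. Each camera call takes 0.05 s, during which the arm holds its last target. There are 200 camera calls.

### The job

Take the stainless filter holder on the suction stand apart from the top down and set each part, upright as it stood, in its own place for washing: the lid in the square tray, the funnel over the draining peg, the support screen in the round dish, and the base in the block with its stem down the hole. Lower each part fully home rather than dropping it, and leave the beaker where it stands.

Things in the scene. Friction and masses are not known exactly. Their poses are not given: they have to be found in the camera images.
- vacuum_stand: stainless suction stand, fixed: round foot 100 mm across, post 44 mm across and 75 mm high with a hose barb and a black tap at its sides (36 mm up); at the start it carries the whole filter holder on its top, whose middle has a 21 mm bore for the base's stem. Origin: underside, on the post's axis; z up.
- lid: stainless lid, top of the stack: a plug 43 mm across and 5 mm high, above it a disc 52 mm across and 5 mm thick, above that an upright cylindrical black knob 18 mm across and 22 mm tall to grip it by; 32 mm high in all, about 80 g. Origin: centre of the plug's underside; z up. Assembled, the plug sits loosely 5 mm deep in the funnel's mouth.
- funnel: straight stainless funnel tube, second in the stack: open at both ends, 75 mm high, 54 mm outside, bore 46 mm, with a 58 mm wide, 5 mm high foot ring; about 160 g; grip it by the outside of its tube. Origin: centre of its underside; z up.
- support_screen: stainless filter support, third in the stack: disc 60 mm across, 12 mm high (5 to 17 mm above the origin), to grip by its side; below it a plug 42 mm across, 5 mm high; on top a raised plate 41 mm across, 3 mm high, with small dark holes; about 100 g. Origin: centre of the plug's underside; z up. Assembled, the plug is in the base's mouth and the disc rests on the base's top (66 mm across).
- filter_base: stainless base, bottom of the stack: an open cup 66 mm across and 24 mm high (its mouth is 46 mm wide), with two dark grooves round it and a stem 14 mm across that reaches 28 mm below the cup; about 200 g; grip the cup by its outside. Origin: centre of the cup's flat underside, where the stem leaves it; z up.
- lid_tray: shallow square stainless tray, fixed, place of the lid: 80 x 80 mm outside, 74 x 74 mm inside, walls 11 mm high, floor 3 mm thick. Origin: centre of its underside; z up.
- drain_peg: white draining stand, fixed, place of the funnel: round foot 90 mm across and 10 mm high with an upright round-topped peg 22 mm across, whose top is 70 mm above the worktop; the funnel goes down over the peg until it stands on the foot. Origin: centre of its underside; z up.
- screen_dish: shallow round stainless dish, fixed, place of the support screen: 90 mm across, 84 mm inside, wall 10 mm high, floor 3 mm thick. Origin: centre of its underside; z up.
- stem_block: square white block, fixed, place of the base: 85 x 85 mm, 45 mm high, with a 31 mm wide chamfered hole right through its middle for the stem; the cup's underside rests on the block's top. Origin: centre of its underside; z up.
- beaker: loose clear beaker, 72 mm across and 95 mm high, a bystander that must stay where it stands. Origin: centre of its underside; z up.
There are look-alikes about, which are no part of the job. Leave any orange look-alike of the filter_base alone. What is shaped like the screen_dish but turquoise is not meant.

How it is judged:
By the outcome, as a careful person would: the job done as asked, in the order asked, and still so for the second after the job is handed in, with the robot touching nothing.
It also fails if it takes over 120 s, if anything falls off the work surface, if the arm or the gripper's body presses on something with over 40 N, if the wrist force passes 120 N, or if a joint passes its speed limit or range.

## Working session

There is one attempt and no reset: what is moved stays moved. The work goes in short steps, Python scripts to look and compute and a tool call to move; the robot and the scene stay as the last step left them, time stands still between calls to the robot, and variables do not carry over. Pictures are saved under pics/ and viewed, at most 14 in all, crops included, and the job is handed in when it is done.

Besides the shell and the picture viewer there is one more tool, called after "Call:" as name(argument=value, ...), one argument or row to a line, values as JSON. apply_moves: Moves the arm, as the interface text tells. Its arguments: {"type":"object","properties":{"targets":{"type":"array"},"gripper":{"type":"number"}},"required":["targets"]}

```bash
mkdir -p pics; ls
python3 - <<'E'
from workcell import ctrl
import cv2
for n in("side","top"):
    cv2.imwrite(f"pics/{n}0.png",ctrl.get_image(n)[:,:,::-1])
    print(ctrl.get_calibration(n))
    for k in ["vacuum_stand","lid","funnel","support_screen","filter_base","lid_tray","drain_peg","screen_dish","stem_block","beaker"]:
        print(n,k,[(round(r["score"],2),[round(float(v)) for v in r["box"]]) for r in ctrl.outline_of(k,n)][:3],[(round(r["score"],2),[round(float(v),1) for v in r["uv"]]) for r in ctrl.pinpoint(k,n)][:3])
print(ctrl.get_obs(),ctrl.grip_point_offset)
E
```

```text
pics
{'fov_y': 52.13969222181402, 'cx': 319.5774970143014, 'cy': 201.0273285803592, 'dist': array([-0.09205483,  0.        ,  0.        ,  0.        ,  0.        ]), 'rvec': array([ 2.0966071 , -0.06454137,  0.00874584]), 'tvec': array([-557.77309364,  161.450092  , 1079.60021562])}
side vacuum_stand [(0.6, [323, 220, 359, 243])] [(0.81, [339.0, 233.4])]
side lid [(0.63, [334, 166, 352, 179])] [(0.55, [342.4, 177.2])]
side funnel [(0.68, [333, 178, 353, 208])] [(0.7, [344.8, 201.0])]
side support_screen [(0.38, [333, 204, 351, 213])] [(0.66, [344.6, 206.2])]
side filter_base [(0.7, [355, 240, 379, 262]), (0.69, [328, 205, 356, 219]), (0.61, [311, 239, 338, 265])] [(0.73, [340.7, 209.2]), (0.73, [320.3, 256.2]), (0.62, [368.2, 258.3])]
side lid_tray [(0.89, [256, 259, 292, 292])] [(0.96, [273.0, 274.2])]
side drain_peg [(0.7, [242, 322, 290, 368])] [(0.87, [266.3, 347.2])]
side screen_dish [(0.84, [259, 222, 291, 244]), (0.42, [335, 169, 352, 182])] [(0.56, [345.6, 181.9])]
side stem_block [(0.86, [267, 181, 299, 210])] [(0.68, [279.9, 198.3])]
side beaker [] [(0.44, [340.2, 199.8]), 
[... 1097 characters left out ...]
os': array([-1.29700911e+00,  4.23109592e-01,  1.62991921e+00,  1.42320859e-05,
        1.08860132e+00, -1.90175514e-02]), 'qvel': array([8.26821747e-05, 9.52240327e-04, 5.44814438e-04, 4.90917371e-04,
       2.50812268e-03, 1.07831298e-03]), 'joint_torque': array([-3.72043869e-04, -5.44566035e+01, -2.74038541e+01,  6.45359675e-02,
        1.69445638e-02, -1.86460869e-05]), 'ee_pos': array([ 180.40924115, -598.36551075,  222.66150658]), 'orientation': array([-3.10794800e+00, -4.58279480e-01, -1.21699487e-05]), 'ft_force': array([-0.28556355, -0.68144308, -0.07842823]), 'moment': array([-0.06351537, -0.01328799, -0.05157423]), 'grasp_force': 0.0, 'width': 87.78548315042073} 18.700000000000003
```

Run:
```python
import cv2,numpy as np
a=cv2.imread("pics/side0.png")[140:390,220:440];b=cv2.imread("pics/top0.png")[140:280,190:460]
cv2.imwrite("pics/c1.png",cv2.resize(a,None,fx=2.4,fy=2.4,interpolation=cv2.INTER_CUBIC))
cv2.imwrite("pics/c2.png",cv2.resize(b,None,fx=2.9,fy=2.9,interpolation=cv2.INTER_CUBIC))
```

```text
(no output)
```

View pics/side0.png

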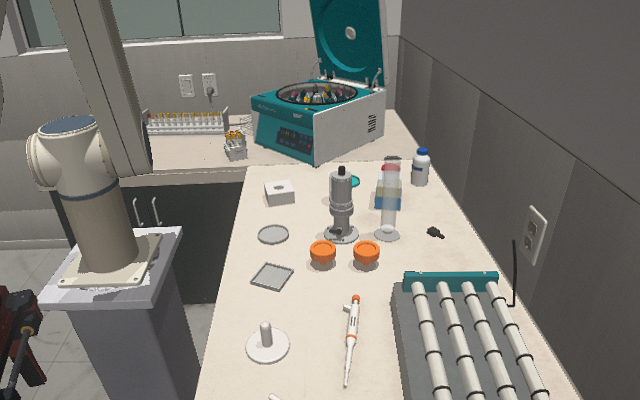

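View pics/top0.png

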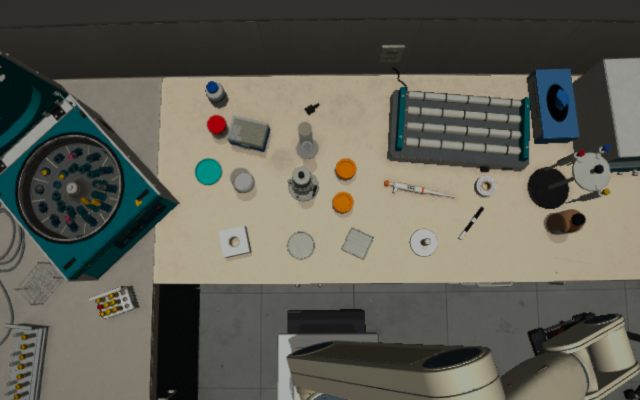

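View pics/c1.png

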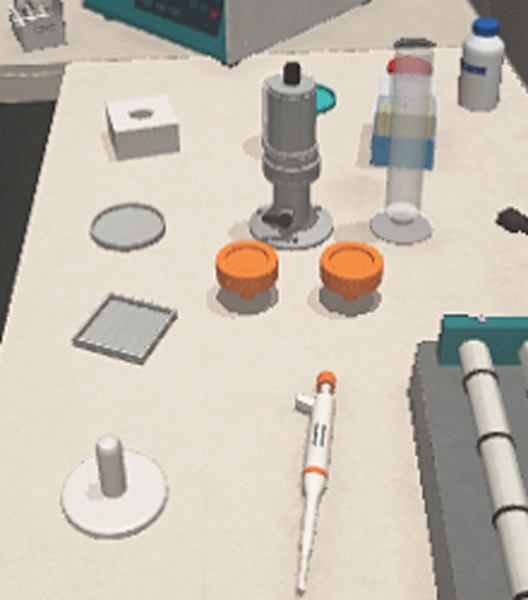

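View pics/c2.png

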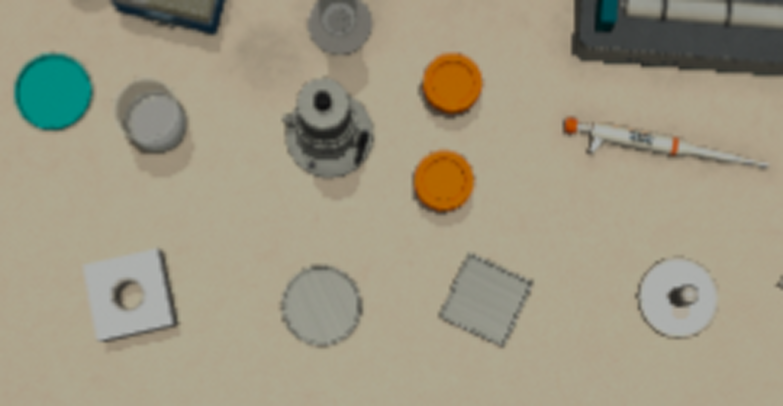

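Side view: the stack stands at (341,200) with its knob at (341,170). The block is at (279,193), the grey dish at (273,234), the tray at (272,276) and the peg at (266,345). The orange bases at (323,253) and (367,253), and the turquoise dish at top (208,171), are look-alikes. The steel base in the stack and the grey dish (top (301,245)) are the ones meant. The beaker is at top (242,180).

```bash
cat > h.py <<'E'
import cv2,numpy as np
from workcell import ctrl
def cal(n):
    c=ctrl.get_calibration(n);f=200/np.tan(np.radians(c["fov_y"]/2))
    return np.array([[f,0,c["cx"]],[0,f,c["cy"]],[0,0,1]]),c["dist"],c["rvec"],c["tvec"]
def plane(n,uv,z):
    K,d,r,t=cal(n);R=cv2.Rodrigues(r)[0]
    p=cv2.undistortPoints(np.array([[uv]],float),K,d)[0,0];ray=R.T@[p[0],p[1],1];o=-R.T@t
    return (o+ray*(z-o[2])/ray[2])[:2].round(1)
def proj(n,P):
    K,d,r,t=cal(n);return cv2.projectPoints(np.array(P,float).reshape(-1,3),r,t,K,d)[0][:,0]
def save(n,name,box=None,s=3):
    im=ctrl.get_image(n)[:,:,::-1]
    if box: im=cv2.resize(im[box[1]:box[3],box[0]:box[2]],None,fx=s,fy=s,interpolation=cv2.INTER_CUBIC)
    cv2.imwrite(f"pics/{name}.png",np.ascontiguousarray(im))
E
python3 - <<'E'
from h import *
S=dict(vacuum_stand=(339,233.4),lid_tray=(273,274.2),drain_peg=(266.3,347.2),stem_block=(279.9,198.3),dishc=(273,234))
T=dict(vacuum_stand=(305.1,185.8),lid_tray=(355.4,243.9),drain_peg=(421.5,242.8),stem_block=(237.8,242.7),screen_dish=(301.4,243.2))
for k,v in S.items(): print("side",k,plane("side",v,0))
for k,v in T.items(): print("top",k,plane("top",v,0))
# crop readings (c2: /2.9 + (190,140); c1: /2.4 + (220,140))
c2=lambda u,v:(190+u/2.9-.33,140+v/2.9-.33)
c1=lambda u,v:(220+u/2.4-.3,140+v/2.4-.3)
for k,uv,z in [("knobtop",(322,100),75+24+17+75+27),("dish",(322,306),5),("tray",(486,300),8),("peg foot",(677,297),10),("hole",(128,295),45),("beaker top",(158,123),95),("orange1",(452,82),50),("orange2",(444,181),50),("cyl",(340,18),100)]: print("T",k,plane("top",c2(*uv),z))
for k,uv,z in [("knobtop",(292,66),218),("dish",(128,226),8),("tray",(125,327),5),("peg foot",(115,490),10),("hole",(143,113),45),("orange1",(351,259),50),("orange2",(247,259),50),("cylfoot",(401,223),5),("cyltop",(413,45),250)]: print("S",k,plane("side",c1(*uv),z))
# tray corners in top crop at z=11
print([plane("top",c2(*p),11) for p in [(470,255),(533,282),(503,346),(440,317)]])
E
```

```text
side vacuum_stand [618.6  84.1]
side lid_tray [437.3 -82. ]
side drain_peg [ 433.9 -311.4]
side stem_block [441.8 302.5]
side dishc [428.9  95.9]
top vacuum_stand [626.9  71.9]
top lid_tray [435. -91.]
top drain_peg [ 437.1 -305.6]
top stem_block [440.4 291.3]
top screen_dish [438.1  84.1]
T knobtop [623.2  77.2]
T dish [431.4  86.1]
T tray [437.  -96.4]
T peg foot [ 438.9 -308.8]
T hole [442.1 296.4]
T beaker top [623.5 258.7]
T orange1 [675.7 -59.7]
T orange2 [565.1 -49.5]
T cyl [736.5  62.8]
S knobtop [622.3  66.5]
S dish [430.1  85. ]
S tray [435.2 -94.4]
S peg foot [ 437.5 -311.4]
S hole [443.  299.3]
S orange1 [673.9 -55.8]
S orange2 [564.9 -47.1]
S cylfoot [754.1  69.7]
S cyltop [745.3  38.8]
[array([487. , -79.2]), array([ 456.5, -148.8]), array([ 386. , -114.2]), array([418.3, -45. ])]
```

Run:
```python
from h import *
c2=lambda u,v:(190+u/2.9-.33,140+v/2.9-.33)
c1=lambda u,v:(220+u/2.4-.3,140+v/2.4-.3)
print("knob",plane("top",c2(322,100),213),plane("side",c1(292,66),213))
print("funneltop disc",plane("top",c2(322,103),191))
print("stand foot",plane("top",c2(329,133),8),plane("side",c1(291,224),8))
for x,y in [(622,75),(622,72),(625,75)]:
  print(x,y,"proj knobtop",[proj(n,[x,y,213]).round(1).tolist() for n in("side","top")],[( (proj("side",[x,y,213])[0]-[219.7,139.7])*2.4).round(),((proj("top",[x,y,213])[0]-[189.67,139.67])*2.9).round()])
for h in (100,150,200,250): print("cyl",h,((proj("side",[748,66,h])[0]-[219.7,139.7])*2.4).round())
```

```text
knob [624.2  77.4] [623.4  76.9]
funneltop disc [625.4  78.3]
stand foot [626.5  78.1] [623.2  74. ]
622 75 proj knobtop [[[340.9, 167.5]], [[301.5, 174.9]]] [array([291.,  67.]), array([324., 102.])]
622 72 proj knobtop [[[341.0, 168.0]], [[302.6, 174.9]]] [array([291.,  68.]), array([327., 102.])]
625 75 proj knobtop [[[342.1, 167.5]], [[301.5, 173.9]]] [array([294.,  67.]), array([324.,  99.])]
cyl 100 [402. 156.]
cyl 150 [404. 117.]
cyl 200 [407.  77.]
cyl 250 [410.  34.]
```

Call:
apply_moves(
  targets=[
    {"tx":0.03,"ty":0.02,"tz":0.03,"spin":-4},
    {"tx":0.06,"ty":0.05,"tz":0.05,"spin":-8},
    {"tx":0.09,"ty":0.09,"tz":0.07,"spin":-12},
    {"tx":0.12,"ty":0.13,"tz":0.08,"spin":-16.8},
    {"tx":0.15,"ty":0.17,"tz":0.08,"spin":-16.8},
    {"tx":0.18,"ty":0.21,"tz":0.08,"spin":-16.8},
    {"tx":0.21,"ty":0.25,"tz":0.08,"spin":-16.8},
    {"tx":0.24,"ty":0.29,"tz":0.08,"spin":-16.8},
  ],
  gripper=-1,
)

```text
t: 2.9
ee_pos: [418.5, -310.4, 303.0]
orientation: [3.141, -0.001, 0.001]
ft_force: [0.2, -0.1, -0.6]
width: 87.7
grasp_force: 0.0
```

Call:
apply_moves(
  targets=[
    {"tx":0.025,"ty":0.043,"tz":0.0},
    {"tx":0.05,"ty":0.086,"tz":0},
    {"tx":0.075,"ty":0.129,"tz":0},
    {"tx":0.1,"ty":0.172,"tz":0},
    {"tx":0.125,"ty":0.215,"tz":0},
    {"tx":0.15,"ty":0.258,"tz":0},
    {"tx":0.175,"ty":0.301,"tz":0},
    {"tx":0.2,"ty":0.344,"tz":0},
  ],
)

```text
validation failed for argument at $.ta...
```

Call:
apply_moves(
  targets=[
    {"tx":0.0036,"ty":0.041,"tz":0},
    {"tx":0.0036,"ty":0.041,"tz":-0.025},
    {"tx":0.0036,"ty":0.041,"tz":-0.05},
    {"tx":0.0036,"ty":0.041,"tz":-0.07},
    {"tx":0.0036,"ty":0.041,"tz":-0.085},
    {"tx":0.0036,"ty":0.041,"tz":-0.095},
    {"tx":0.0036,"ty":0.041,"tz":-0.1},
    {"tx":0.0036,"ty":0.041,"tz":-0.1},
  ],
)

```text
validation failed for argument at $.ta...
```

Run:
```python
from h import *
print(ctrl.get_obs()["ee_pos"])
a=ctrl.get_image("side")[:,:,::-1][130:250,280:420];b=ctrl.get_image("top")[:,:,::-1][140:220,250:390]
cv2.imwrite("pics/d1.png",np.vstack([cv2.resize(x,None,fx=3,fy=3,interpolation=cv2.INTER_CUBIC) for x in(a,b)]))
```

```text
[ 418.49291094 -310.41012718  303.01302717]
```

View pics/d1.png

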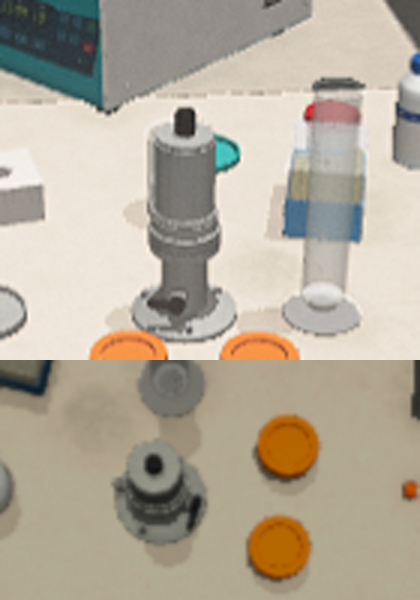

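The crop confirms the steel stack: knob at side (341,170), orange look-alikes separate in front of it. The last two moves were refused because "spin" was missing from the rows.

Call:
apply_moves(
  targets=[
    {"tx":0.025,"ty":0.043,"tz":0.0,"spin":0},
    {"tx":0.05,"ty":0.086,"tz":0,"spin":0},
    {"tx":0.075,"ty":0.129,"tz":0,"spin":0},
    {"tx":0.1,"ty":0.172,"tz":0,"spin":0},
    {"tx":0.125,"ty":0.215,"tz":0,"spin":0},
    {"tx":0.15,"ty":0.258,"tz":0,"spin":0},
    {"tx":0.175,"ty":0.301,"tz":0,"spin":0},
    {"tx":0.2,"ty":0.344,"tz":0,"spin":0},
  ],
)

```text
t: 3.8
ee_pos: [618.4, 33.1, 302.8]
orientation: [3.141, -0.001, 0.0]
ft_force: [0.6, -0.3, 0.5]
width: 87.9
grasp_force: 0.0
```

Commanded pose is now (618.5, 33.6, 303). Go to (624, 77) and down to TCP z = 194 (disc top is 191).

Call:
apply_moves(
  targets=[
    {"tx":0.0055,"ty":0.0434,"tz":0,"spin":0},
    {"tx":0.0055,"ty":0.0434,"tz":-0.03,"spin":0},
    {"tx":0.0055,"ty":0.0434,"tz":-0.06,"spin":0},
    {"tx":0.0055,"ty":0.0434,"tz":-0.08,"spin":0},
    {"tx":0.0055,"ty":0.0434,"tz":-0.095,"spin":0},
    {"tx":0.0055,"ty":0.0434,"tz":-0.104,"spin":0},
    {"tx":0.0055,"ty":0.0434,"tz":-0.109,"spin":0},
    {"tx":0.0055,"ty":0.0434,"tz":-0.109,"spin":0},
  ],
)

```text
t: 4.6
ee_pos: [623.3, 75.0, 193.7]
orientation: [3.142, -0.001, 0.0]
ft_force: [0.1, 0.3, -0.5]
width: 87.3
grasp_force: 0.0
```

Run:
```python
from h import *
a=ctrl.get_image("side")[:,:,::-1][100:220,280:420];b=ctrl.get_image("top")[:,:,::-1][130:230,250:390]
o=ctrl.get_obs();print(o["ee_pos"],o["ft_force"])
cv2.imwrite("pics/d2.png",np.hstack([cv2.resize(a,(700,600))[:,200:500],cv2.resize(b,(490,600))]))
```

```text
[623.7238074   75.17989421 194.57234438] [ 0.43767113 -0.30224971 -0.54640984]
```

View pics/d2.png

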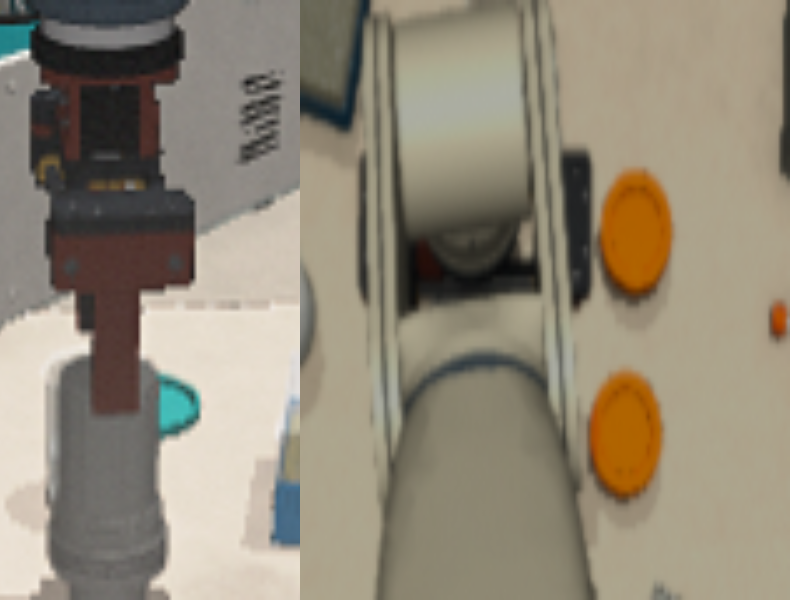

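The finger hangs centred over the knob side (crop (116,385), tube centre about 104, so within 3 mm). Closing.

Call:
apply_moves(
  targets=[
    {"tx":0,"ty":0,"tz":0,"spin":0},
    {"tx":0,"ty":0,"tz":0,"spin":0},
    {"tx":0,"ty":0,"tz":0,"spin":0},
    {"tx":0,"ty":0,"tz":0,"spin":0},
    {"tx":0,"ty":0,"tz":0,"spin":0},
    {"tx":0,"ty":0,"tz":0,"spin":0},
    {"tx":0,"ty":0,"tz":0,"spin":0},
    {"tx":0,"ty":0,"tz":0,"spin":0},
  ],
  gripper=1,
)

```text
t: 5.5
ee_pos: [623.1, 75.3, 193.6]
orientation: [-3.142, 0.001, 0.0]
ft_force: [0.4, -0.5, 0.3]
width: 27.4
grasp_force: 0.0
```

Call:
apply_moves(
  targets=[
    {"tx":0,"ty":0,"tz":0,"spin":0},
    {"tx":0,"ty":0,"tz":0,"spin":0},
    {"tx":0,"ty":0,"tz":0,"spin":0},
    {"tx":0,"ty":0,"tz":0,"spin":0},
    {"tx":0,"ty":0,"tz":0.003,"spin":0},
    {"tx":0,"ty":0,"tz":0.01,"spin":0},
    {"tx":0,"ty":0,"tz":0.025,"spin":0},
    {"tx":0,"ty":0,"tz":0.05,"spin":0},
  ],
)

```text
t: 6.3
ee_pos: [622.3, 75.2, 243.8]
orientation: [3.141, -0.001, -0.004]
ft_force: [-0.3, 0.2, -0.8]
width: 17.2
grasp_force: 30.0
```

Call:
apply_moves(
  targets=[
    {"tx":-0.02,"ty":-0.018,"tz":0,"spin":0},
    {"tx":-0.05,"ty":-0.045,"tz":0,"spin":0},
    {"tx":-0.082,"ty":-0.075,"tz":-0.005,"spin":0},
    {"tx":-0.114,"ty":-0.105,"tz":-0.02,"spin":0},
    {"tx":-0.146,"ty":-0.135,"tz":-0.04,"spin":0},
    {"tx":-0.17,"ty":-0.156,"tz":-0.07,"spin":0},
    {"tx":-0.186,"ty":-0.171,"tz":-0.11,"spin":0},
    {"tx":-0.186,"ty":-0.171,"tz":-0.15,"spin":0},
  ],
)

```text
t: 7.1
ee_pos: [436.3, -97.3, 94.3]
orientation: [3.141, -0.004, 0.004]
ft_force: [-0.2, 0.2, -1.8]
width: 17.1
grasp_force: 30.0
```

Call:
apply_moves(
  targets=[
    {"tx":0,"ty":0,"tz":-0.02,"spin":0},
    {"tx":0,"ty":0,"tz":-0.04,"spin":0},
    {"tx":0,"ty":0,"tz":-0.055,"spin":0},
    {"tx":0,"ty":0,"tz":-0.062,"spin":0},
    {"tx":0,"ty":0,"tz":-0.067,"spin":0},
    {"tx":0,"ty":0,"tz":-0.07,"spin":0},
    {"tx":0,"ty":0,"tz":-0.072,"spin":0},
    {"tx":0,"ty":0,"tz":-0.072,"spin":0},
  ],
)

```text
t: 7.9
ee_pos: [437.4, -95.8, 22.0]
orientation: [3.141, -0.001, 0.001]
ft_force: [-0.8, 0.9, -1.6]
width: 17.5
grasp_force: 30.0
```

Call:
apply_moves(
  targets=[
    {"tx":0,"ty":0,"tz":-0.001,"spin":0},
    {"tx":0,"ty":0,"tz":-0.002,"spin":0},
    {"tx":0,"ty":0,"tz":-0.003,"spin":0},
    {"tx":0,"ty":0,"tz":-0.004,"spin":0},
    {"tx":0,"ty":0,"tz":-0.005,"spin":0},
    {"tx":0,"ty":0,"tz":-0.0055,"spin":0},
    {"tx":0,"ty":0,"tz":-0.006,"spin":0},
    {"tx":0,"ty":0,"tz":-0.006,"spin":0},
  ],
)

```text
t: 8.7
ee_pos: [437.1, -95.7, 15.7]
orientation: [-3.142, 0.001, 0.0]
ft_force: [0.2, -0.4, -1.2]
width: 17.6
grasp_force: 30.0
```

Call:
apply_moves(
  targets=[
    {"tx":0,"ty":0,"tz":-0.0003,"spin":0},
    {"tx":0,"ty":0,"tz":-0.0006,"spin":0},
    {"tx":0,"ty":0,"tz":-0.0009,"spin":0},
    {"tx":0,"ty":0,"tz":-0.0012,"spin":0},
    {"tx":0,"ty":0,"tz":-0.0015,"spin":0},
    {"tx":0,"ty":0,"tz":-0.0015,"spin":0},
    {"tx":0,"ty":0,"tz":-0.0015,"spin":0},
    {"tx":0,"ty":0,"tz":-0.0015,"spin":0},
  ],
)

```text
t: 9.5
ee_pos: [437.2, -95.7, 15.5]
orientation: [3.141, -0.001, 0.001]
ft_force: [-5.7, 1.3, 23.4]
width: 17.1
grasp_force: 30.0
```

Contact: the lid is home at 15.5. I'll relax the push and open.

Call:
apply_moves(
  targets=[
    {"tx":0,"ty":0,"tz":0.001,"spin":0},
    {"tx":0,"ty":0,"tz":0.001,"spin":0},
    {"tx":0,"ty":0,"tz":0.001,"spin":0},
    {"tx":0,"ty":0,"tz":0.001,"spin":0},
    {"tx":0,"ty":0,"tz":0.001,"spin":0},
    {"tx":0,"ty":0,"tz":0.001,"spin":0},
    {"tx":0,"ty":0,"tz":0.015,"spin":0},
    {"tx":0,"ty":0,"tz":0.05,"spin":0},
  ],
  gripper=-1,
)

```text
t: 10.3
ee_pos: [435.2, -95.3, 62.8]
orientation: [-3.14, 0.001, 0.008]
ft_force: [0.3, 0.1, -0.5]
width: 77.6
grasp_force: 0.0
```

Call:
apply_moves(
  targets=[
    {"tx":0,"ty":0,"tz":0.045,"spin":0},
    {"tx":0.02,"ty":0.018,"tz":0.085,"spin":0},
    {"tx":0.045,"ty":0.042,"tz":0.12,"spin":0},
    {"tx":0.075,"ty":0.07,"tz":0.145,"spin":0},
    {"tx":0.105,"ty":0.098,"tz":0.16,"spin":0},
    {"tx":0.137,"ty":0.127,"tz":0.16,"spin":0},
    {"tx":0.165,"ty":0.153,"tz":0.16,"spin":0},
    {"tx":0.187,"ty":0.173,"tz":0.16,"spin":0},
  ],
)

```text
t: 11.1
ee_pos: [625.4, 79.0, 224.2]
orientation: [-3.141, -0.001, -0.001]
ft_force: [-0.2, -0.2, 0.3]
width: 87.6
grasp_force: 0.0
```

Call:
apply_moves(
  targets=[
    {"tx":0,"ty":0,"tz":0,"spin":0},
    {"tx":0,"ty":0,"tz":-0.01,"spin":0},
    {"tx":0,"ty":0,"tz":-0.03,"spin":0},
    {"tx":0,"ty":0,"tz":-0.05,"spin":0},
    {"tx":0,"ty":0,"tz":-0.065,"spin":0},
    {"tx":0,"ty":0,"tz":-0.075,"spin":0},
    {"tx":0,"ty":0,"tz":-0.078,"spin":0},
    {"tx":0,"ty":0,"tz":-0.078,"spin":0},
  ],
)

```text
t: 11.9
ee_pos: [624.0, 77.0, 146.0]
orientation: [3.142, -0.001, -0.001]
ft_force: [0.2, -0.7, -0.3]
width: 87.7
grasp_force: 0.0
```

Call:
apply_moves(
  targets=[
    {"tx":0,"ty":0,"tz":0,"spin":0},
    {"tx":0,"ty":0,"tz":0,"spin":0},
    {"tx":0,"ty":0,"tz":0,"spin":0},
    {"tx":0,"ty":0,"tz":0,"spin":0},
    {"tx":0,"ty":0,"tz":0,"spin":0},
    {"tx":0,"ty":0,"tz":0,"spin":0},
    {"tx":0,"ty":0,"tz":0,"spin":0},
    {"tx":0,"ty":0,"tz":0,"spin":0},
  ],
  gripper=1,
)

```text
t: 12.7
ee_pos: [624.3, 77.3, 146.5]
orientation: [-3.142, 0.001, -0.001]
ft_force: [0.0, -0.7, 3.5]
width: 54.1
grasp_force: 30.0
```

Call:
apply_moves(
  targets=[
    {"tx":0,"ty":0,"tz":0.005,"spin":0},
    {"tx":0,"ty":0,"tz":0.015,"spin":0},
    {"tx":0,"ty":0,"tz":0.035,"spin":0},
    {"tx":-0.005,"ty":-0.01,"tz":0.05,"spin":0},
    {"tx":-0.02,"ty":-0.04,"tz":0.055,"spin":0},
    {"tx":-0.036,"ty":-0.075,"tz":0.055,"spin":0},
    {"tx":-0.055,"ty":-0.115,"tz":0.055,"spin":0},
    {"tx":-0.074,"ty":-0.155,"tz":0.055,"spin":0},
  ],
)

```text
t: 13.5
ee_pos: [548.9, -79.3, 201.9]
orientation: [3.141, 0.0, 0.001]
ft_force: [-0.2, -0.7, -1.3]
width: 54.5
grasp_force: 30.0
```

Call:
apply_moves(
  targets=[
    {"tx":-0.02,"ty":-0.04,"tz":0,"spin":0},
    {"tx":-0.04,"ty":-0.082,"tz":0,"spin":0},
    {"tx":-0.06,"ty":-0.124,"tz":0,"spin":0},
    {"tx":-0.08,"ty":-0.166,"tz":0,"spin":0},
    {"tx":-0.1,"ty":-0.205,"tz":-0.01,"spin":0},
    {"tx":-0.112,"ty":-0.232,"tz":-0.03,"spin":0},
    {"tx":-0.112,"ty":-0.232,"tz":-0.05,"spin":0},
    {"tx":-0.112,"ty":-0.232,"tz":-0.06,"spin":0},
  ],
)

```text
t: 14.3
ee_pos: [436.4, -310.4, 140.3]
orientation: [-3.141, 0.004, 0.002]
ft_force: [0.5, 0.6, -1.8]
width: 54.4
grasp_force: 30.0
```

Run:
```python
from h import *
print(ctrl.get_obs()["ee_pos"])
save("side","e1",(190,220,340,400),3)
```

```text
[ 436.39825706 -310.40886     140.34771746]
```

View pics/e1.png

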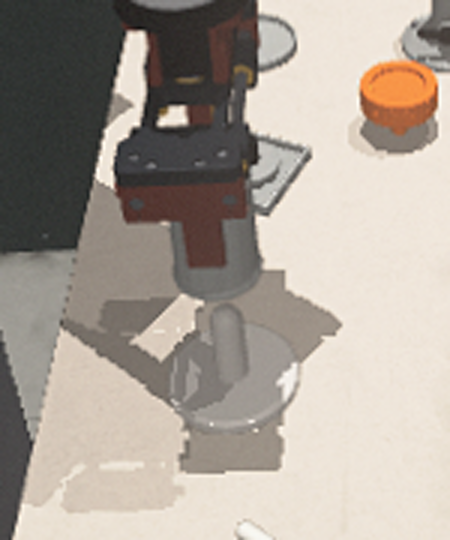

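The funnel bottom (crop (217,290)) is over the peg top (227,312) to within about 4 mm. I'll shift +3 mm in x and lower.

Call:
apply_moves(
  targets=[
    {"tx":0.003,"ty":0,"tz":-0.005,"spin":0},
    {"tx":0.003,"ty":0,"tz":-0.02,"spin":0},
    {"tx":0.003,"ty":0,"tz":-0.035,"spin":0},
    {"tx":0.003,"ty":0,"tz":-0.05,"spin":0},
    {"tx":0.003,"ty":0,"tz":-0.065,"spin":0},
    {"tx":0.003,"ty":0,"tz":-0.078,"spin":0},
    {"tx":0.003,"ty":0,"tz":-0.086,"spin":0},
    {"tx":0.003,"ty":0,"tz":-0.09,"spin":0},
  ],
)

```text
t: 15.15
ee_pos: [441.4, -309.4, 50.8]
orientation: [-3.141, -0.0, 0.0]
ft_force: [0.6, 0.0, -1.3]
width: 54.2
grasp_force: 30.0
```

Call:
apply_moves(
  targets=[
    {"tx":0,"ty":0,"tz":-0.001,"spin":0},
    {"tx":0,"ty":0,"tz":-0.002,"spin":0},
    {"tx":0,"ty":0,"tz":-0.003,"spin":0},
    {"tx":0,"ty":0,"tz":-0.0038,"spin":0},
    {"tx":0,"ty":0,"tz":-0.0045,"spin":0},
    {"tx":0,"ty":0,"tz":-0.005,"spin":0},
    {"tx":0,"ty":0,"tz":-0.005,"spin":0},
    {"tx":0,"ty":0,"tz":-0.005,"spin":0},
  ],
)

```text
t: 15.95
ee_pos: [441.1, -309.8, 46.2]
orientation: [3.142, -0.001, 0.0]
ft_force: [0.0, -0.3, -2.3]
width: 54.3
grasp_force: 30.0
```

Call:
apply_moves(
  targets=[
    {"tx":0,"ty":0,"tz":-0.0003,"spin":0},
    {"tx":0,"ty":0,"tz":-0.0006,"spin":0},
    {"tx":0,"ty":0,"tz":-0.0009,"spin":0},
    {"tx":0,"ty":0,"tz":-0.0012,"spin":0},
    {"tx":0,"ty":0,"tz":-0.0015,"spin":0},
    {"tx":0,"ty":0,"tz":-0.0015,"spin":0},
    {"tx":0,"ty":0,"tz":-0.0015,"spin":0},
    {"tx":0,"ty":0,"tz":-0.0015,"spin":0},
  ],
)

```text
t: 16.75
ee_pos: [441.2, -309.8, 45.4]
orientation: [3.141, -0.001, 0.0]
ft_force: [-2.2, 2.4, 8.7]
width: 54.3
grasp_force: 30.0
```

Contact at 45.4, so the funnel stands on the foot. Releasing.

Call:
apply_moves(
  targets=[
    {"tx":0,"ty":0,"tz":0.0003,"spin":0},
    {"tx":0,"ty":0,"tz":0.0003,"spin":0},
    {"tx":0,"ty":0,"tz":0.0003,"spin":0},
    {"tx":0,"ty":0,"tz":0.0003,"spin":0},
    {"tx":0,"ty":0,"tz":0.01,"spin":0},
    {"tx":0,"ty":0,"tz":0.03,"spin":0},
    {"tx":0,"ty":0,"tz":0.06,"spin":0},
    {"tx":0,"ty":0,"tz":0.1,"spin":0},
  ],
  gripper=-1,
)

```text
t: 17.55
ee_pos: [440.1, -309.0, 145.0]
orientation: [-3.14, 0.001, 0.004]
ft_force: [1.2, -0.0, -0.5]
width: 87.9
grasp_force: 0.0
```

Call:
apply_moves(
  targets=[
    {"tx":0.01,"ty":0.02,"tz":0.02,"spin":0},
    {"tx":0.03,"ty":0.062,"tz":0.035,"spin":0},
    {"tx":0.05,"ty":0.105,"tz":0.035,"spin":0},
    {"tx":0.07,"ty":0.148,"tz":0.035,"spin":0},
    {"tx":0.09,"ty":0.191,"tz":0.035,"spin":0},
    {"tx":0.11,"ty":0.234,"tz":0.035,"spin":0},
    {"tx":0.13,"ty":0.277,"tz":0.035,"spin":0},
    {"tx":0.15,"ty":0.32,"tz":0.035,"spin":0},
  ],
)

```text
t: 18.35
ee_pos: [591.7, 12.2, 180.5]
orientation: [3.142, -0.0, 0.001]
ft_force: [-1.1, -0.4, -0.4]
width: 87.5
grasp_force: 0.0
```

Run:
```python
from h import *
print(ctrl.get_obs()["ee_pos"])
a=ctrl.get_image("side")[:,:,::-1][180:250,300:380];b=ctrl.get_image("side")[:,:,::-1][290:390,220:310]
for n,z in(("support_screen",94),("filter_base",75)):
    print(n,[(round(r["score"],2),[round(float(v),1) for v in r["box"]]) for r in ctrl.outline_of(n,"side")][:4])
for z,r in((111,30),(99,33),(75,33)):
    t=np.linspace(0,6.3,40);P=proj("side",np.c_[624+r*np.cos(t),77+r*np.sin(t),0*t+z]);print(z,P.min(0),P.max(0))
t=np.linspace(0,6.3,40)
for z,r,c in((85,27,(441,-309)),(10,45,(438.5,-310))):
    P=proj("side",np.c_[c[0]+r*np.cos(t),c[1]+r*np.sin(t),0*t+z]);print(z,P.min(0),P.max(0))
cv2.imwrite("pics/f1.png",np.hstack([cv2.resize(x,None,fx=500/x.shape[0],fy=500/x.shape[0],interpolation=cv2.INTER_CUBIC)[:,:400] if i==0 else cv2.resize(x,(400,500)) for i,x in enumerate((a[:,:],b))]))
```

```text
[591.6728256   12.23946852 180.48253964]
support_screen [(0.68, [329.8, 199.3, 350.7, 210.5]), (0.41, [247.6, 321.3, 286.7, 366.9]), (0.37, [250.8, 258.9, 297.4, 291.8])]
filter_base [(0.96, [313.2, 236.8, 337.9, 264.8]), (0.94, [354.3, 239.7, 380.2, 263.4])]
111 [330.33018075 195.72138826] [352.42555616 206.82874267]
99 [329.26400652 198.92340063] [353.43891886 211.27001328]
75 [329.33649103 206.26918913] [353.25109899 218.85812811]
85 [252.02603859 306.76522996] [279.94492068 327.32942219]
10 [245.96391166 326.6179481 ] [290.24476123 361.48838527]
```

View pics/f1.png

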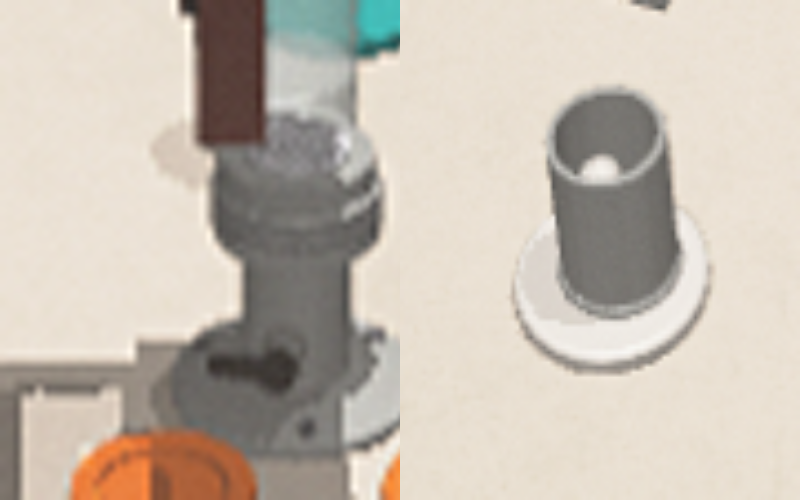

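Left: screen and base still on the stand, with base edges at 330 to 353 matching x = 624. Right: the funnel is upright over the peg on its foot. Next is the screen, TCP to z = 102.

Call:
apply_moves(
  targets=[
    {"tx":0.016,"ty":0.033,"tz":0,"spin":0},
    {"tx":0.0323,"ty":0.0648,"tz":0,"spin":0},
    {"tx":0.0323,"ty":0.0648,"tz":-0.01,"spin":0},
    {"tx":0.0323,"ty":0.0648,"tz":-0.03,"spin":0},
    {"tx":0.0323,"ty":0.0648,"tz":-0.05,"spin":0},
    {"tx":0.0323,"ty":0.0648,"tz":-0.065,"spin":0},
    {"tx":0.0323,"ty":0.0648,"tz":-0.072,"spin":0},
    {"tx":0.0323,"ty":0.0648,"tz":-0.074,"spin":0},
  ],
)

```text
t: 19.35
ee_pos: [622.7, 74.1, 104.9]
orientation: [3.141, -0.002, -0.002]
ft_force: [-0.5, -0.1, -0.2]
width: 87.6
grasp_force: 0.0
```

Call:
apply_moves(
  targets=[
    {"tx":0.001,"ty":0.0025,"tz":-0.0015,"spin":0},
    {"tx":0.001,"ty":0.0025,"tz":-0.003,"spin":0},
    {"tx":0.001,"ty":0.0025,"tz":-0.003,"spin":0},
    {"tx":0.001,"ty":0.0025,"tz":-0.003,"spin":0},
    {"tx":0.001,"ty":0.0025,"tz":-0.003,"spin":0},
    {"tx":0.001,"ty":0.0025,"tz":-0.003,"spin":0},
    {"tx":0.001,"ty":0.0025,"tz":-0.003,"spin":0},
    {"tx":0.001,"ty":0.0025,"tz":-0.003,"spin":0},
  ],
  gripper=1,
)

```text
t: 20.15
ee_pos: [624.7, 77.6, 103.1]
orientation: [-3.141, 0.001, -0.001]
ft_force: [-0.7, -0.5, 5.0]
width: 58.8
grasp_force: 30.0
```

Call:
apply_moves(
  targets=[
    {"tx":0,"ty":0,"tz":0.003,"spin":0},
    {"tx":0,"ty":0,"tz":0.01,"spin":0},
    {"tx":0,"ty":0,"tz":0.02,"spin":0},
    {"tx":-0.005,"ty":0,"tz":0.03,"spin":0},
    {"tx":-0.02,"ty":0.001,"tz":0.033,"spin":0},
    {"tx":-0.045,"ty":0.002,"tz":0.033,"spin":0},
    {"tx":-0.075,"ty":0.003,"tz":0.033,"spin":0},
    {"tx":-0.105,"ty":0.005,"tz":0.03,"spin":0},
  ],
)

```text
t: 20.95
ee_pos: [518.6, 82.6, 133.7]
orientation: [-3.141, 0.001, -0.002]
ft_force: [-0.3, 0.7, -1.8]
width: 59.0
grasp_force: 30.0
```

Call:
apply_moves(
  targets=[
    {"tx":-0.03,"ty":0.001,"tz":-0.01,"spin":0},
    {"tx":-0.055,"ty":0.002,"tz":-0.025,"spin":0},
    {"tx":-0.075,"ty":0.003,"tz":-0.04,"spin":0},
    {"tx":-0.087,"ty":0.0035,"tz":-0.06,"spin":0},
    {"tx":-0.089,"ty":0.0035,"tz":-0.08,"spin":0},
    {"tx":-0.089,"ty":0.0035,"tz":-0.095,"spin":0},
    {"tx":-0.089,"ty":0.0035,"tz":-0.103,"spin":0},
    {"tx":-0.089,"ty":0.0035,"tz":-0.105,"spin":0},
  ],
)

```text
t: 21.75
ee_pos: [430.3, 86.1, 27.6]
orientation: [3.142, -0.001, -0.001]
ft_force: [0.4, -0.4, -2.2]
width: 58.9
grasp_force: 30.0
```

Run:
```python
from h import *
o=ctrl.get_obs();print(o["ee_pos"],o["width"],o["grasp_force"])
save("side","g1",(230,180,380,280),4)
```

```text
[430.32543107  86.05974048  27.5578706 ] 58.85737196339128 29.999618232250214
```

View pics/g1.png

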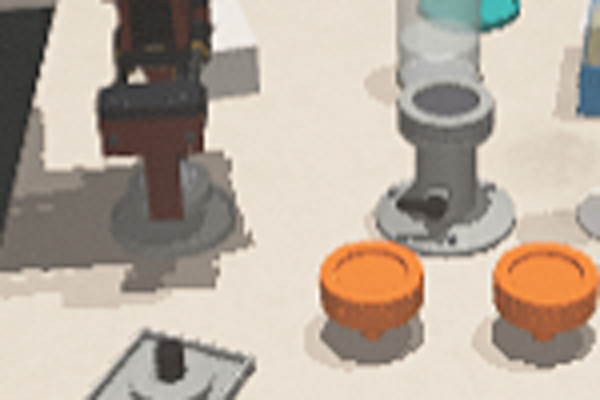

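The screen is held level over the dish (dish centre (174,215) in the crop). The base stays on the stand and the lid sits in the tray. Lowering.

Call:
apply_moves(
  targets=[
    {"tx":0,"ty":0,"tz":-0.003,"spin":0},
    {"tx":0,"ty":0,"tz":-0.006,"spin":0},
    {"tx":0,"ty":0,"tz":-0.009,"spin":0},
    {"tx":0,"ty":0,"tz":-0.011,"spin":0},
    {"tx":0,"ty":0,"tz":-0.013,"spin":0},
    {"tx":0,"ty":0,"tz":-0.014,"spin":0},
    {"tx":0,"ty":0,"tz":-0.0145,"spin":0},
    {"tx":0,"ty":0,"tz":-0.0145,"spin":0},
  ],
)

```text
t: 22.6
ee_pos: [430.4, 86.1, 13.1]
orientation: [-3.142, 0.001, 0.0]
ft_force: [0.0, 0.1, -1.7]
width: 58.9
grasp_force: 30.0
```

Call:
apply_moves(
  targets=[
    {"tx":0,"ty":0,"tz":-0.0003,"spin":0},
    {"tx":0,"ty":0,"tz":-0.0006,"spin":0},
    {"tx":0,"ty":0,"tz":-0.0009,"spin":0},
    {"tx":0,"ty":0,"tz":-0.0012,"spin":0},
    {"tx":0,"ty":0,"tz":-0.0015,"spin":0},
    {"tx":0,"ty":0,"tz":-0.0015,"spin":0},
    {"tx":0,"ty":0,"tz":-0.0015,"spin":0},
    {"tx":0,"ty":0,"tz":-0.0015,"spin":0},
  ],
)

```text
t: 23.4
ee_pos: [430.4, 86.1, 12.1]
orientation: [-3.142, 0.001, -0.0]
ft_force: [-1.3, -0.3, 6.0]
width: 58.9
grasp_force: 30.0
```

Contact at 12.1, so the screen is home. Release.

Call:
apply_moves(
  targets=[
    {"tx":0,"ty":0,"tz":0.0003,"spin":0},
    {"tx":0,"ty":0,"tz":0.0003,"spin":0},
    {"tx":0,"ty":0,"tz":0.0003,"spin":0},
    {"tx":0,"ty":0,"tz":0.0003,"spin":0},
    {"tx":0,"ty":0,"tz":0.01,"spin":0},
    {"tx":0,"ty":0,"tz":0.03,"spin":0},
    {"tx":0,"ty":0,"tz":0.07,"spin":0},
    {"tx":0,"ty":0,"tz":0.11,"spin":0},
  ],
  gripper=-1,
)

```text
t: 24.2
ee_pos: [429.6, 86.0, 123.0]
orientation: [3.141, -0.001, -0.003]
ft_force: [0.4, 0.1, 0.1]
width: 87.8
grasp_force: 0.0
```

Call:
apply_moves(
  targets=[
    {"tx":0.02,"ty":-0.001,"tz":0.01,"spin":0},
    {"tx":0.05,"ty":-0.002,"tz":0.02,"spin":0},
    {"tx":0.085,"ty":-0.004,"tz":0.02,"spin":0},
    {"tx":0.12,"ty":-0.006,"tz":0.02,"spin":0},
    {"tx":0.155,"ty":-0.008,"tz":0.02,"spin":0},
    {"tx":0.18,"ty":-0.009,"tz":0.02,"spin":0},
    {"tx":0.194,"ty":-0.009,"tz":0.02,"spin":0},
    {"tx":0.194,"ty":-0.009,"tz":0.01,"spin":0},
  ],
)

```text
t: 25.0
ee_pos: [627.0, 77.1, 133.1]
orientation: [-3.141, 0.001, -0.007]
ft_force: [-0.4, -0.3, 0.2]
width: 87.5
grasp_force: 0.0
```

Call:
apply_moves(
  targets=[
    {"tx":0,"ty":0,"tz":-0.01,"spin":0},
    {"tx":0,"ty":0,"tz":-0.025,"spin":0},
    {"tx":0,"ty":0,"tz":-0.038,"spin":0},
    {"tx":0,"ty":0,"tz":-0.047,"spin":0},
    {"tx":0,"ty":0,"tz":-0.051,"spin":0},
    {"tx":0,"ty":0,"tz":-0.053,"spin":0},
    {"tx":0,"ty":0,"tz":-0.053,"spin":0},
    {"tx":0,"ty":0,"tz":-0.053,"spin":0},
  ],
)

```text
t: 25.8
ee_pos: [624.8, 77.1, 79.1]
orientation: [-3.142, 0.001, -0.001]
ft_force: [0.4, -0.0, -0.8]
width: 87.7
grasp_force: 0.0
```

Call:
apply_moves(
  targets=[
    {"tx":0,"ty":0,"tz":0,"spin":0},
    {"tx":0,"ty":0,"tz":0,"spin":0},
    {"tx":0,"ty":0,"tz":0,"spin":0},
    {"tx":0,"ty":0,"tz":0,"spin":0},
    {"tx":0,"ty":0,"tz":0,"spin":0},
    {"tx":0,"ty":0,"tz":0,"spin":0},
    {"tx":0,"ty":0,"tz":0,"spin":0},
    {"tx":0,"ty":0,"tz":0,"spin":0},
  ],
  gripper=1,
)

```text
t: 26.6
ee_pos: [624.5, 77.0, 78.9]
orientation: [3.142, -0.001, 0.0]
ft_force: [-0.8, -0.0, 5.2]
width: 66.4
grasp_force: 30.0
```

Call:
apply_moves(
  targets=[
    {"tx":0,"ty":0,"tz":0.004,"spin":0},
    {"tx":0,"ty":0,"tz":0.015,"spin":0},
    {"tx":0,"ty":0,"tz":0.035,"spin":0},
    {"tx":0,"ty":0,"tz":0.06,"spin":0},
    {"tx":-0.01,"ty":0.005,"tz":0.075,"spin":0},
    {"tx":-0.03,"ty":0.02,"tz":0.075,"spin":0},
    {"tx":-0.055,"ty":0.045,"tz":0.075,"spin":0},
    {"tx":-0.082,"ty":0.078,"tz":0.075,"spin":0},
  ],
)

```text
t: 27.4
ee_pos: [541.8, 155.0, 154.4]
orientation: [-3.141, 0.004, -0.001]
ft_force: [0.1, 1.5, -2.0]
width: 66.5
grasp_force: 30.0
```

Call:
apply_moves(
  targets=[
    {"tx":-0.025,"ty":0.033,"tz":0,"spin":0},
    {"tx":-0.05,"ty":0.068,"tz":0,"spin":0},
    {"tx":-0.075,"ty":0.103,"tz":0,"spin":0},
    {"tx":-0.092,"ty":0.128,"tz":0,"spin":0},
    {"tx":-0.1,"ty":0.142,"tz":-0.01,"spin":0},
    {"tx":-0.1,"ty":0.142,"tz":-0.03,"spin":0},
    {"tx":-0.1,"ty":0.142,"tz":-0.045,"spin":0},
    {"tx":-0.1,"ty":0.142,"tz":-0.05,"spin":0},
  ],
)

```text
t: 28.2
ee_pos: [441.4, 296.8, 102.8]
orientation: [3.14, 0.0, -0.003]
ft_force: [0.2, -0.1, -1.5]
width: 66.2
grasp_force: 30.0
```

Run:
```python
from h import *
o=ctrl.get_obs();p=o["ee_pos"];print(p,o["width"],o["qpos"][5])
save("side","k1",(240,140,340,240),5)
for n,P in(("stemtip",[p[0],p[1],p[2]-32]),("hole",[442.5,298,45])): print(n,(proj("side",P)[0]-[240,140])*5)
```

```text
[441.41547602 296.82963234 102.76812116] 66.1696227521811 2.1402305046603693
stemtip [191.04353954 200.58949689]
hole [195.56674923 234.9159966 ]
```

View pics/k1.png

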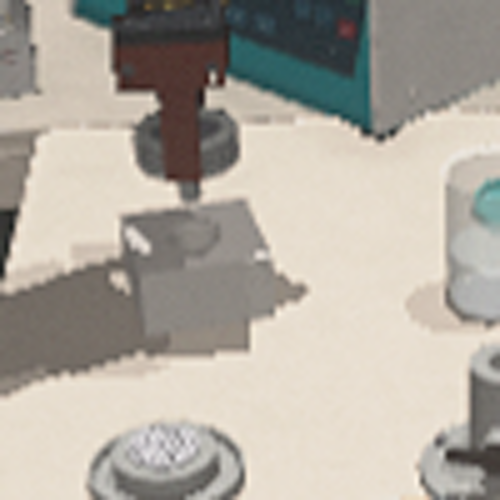

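The stem tip (crop (190,197)) lines up with the hole (194,236). The screen lies flat in the dish at (167,465). Lowering.

Call:
apply_moves(
  targets=[
    {"tx":0.001,"ty":0.001,"tz":-0.005,"spin":0},
    {"tx":0.001,"ty":0.001,"tz":-0.013,"spin":0},
    {"tx":0.001,"ty":0.001,"tz":-0.021,"spin":0},
    {"tx":0.001,"ty":0.001,"tz":-0.029,"spin":0},
    {"tx":0.001,"ty":0.001,"tz":-0.037,"spin":0},
    {"tx":0.001,"ty":0.001,"tz":-0.044,"spin":0},
    {"tx":0.001,"ty":0.001,"tz":-0.049,"spin":0},
    {"tx":0.001,"ty":0.001,"tz":-0.05,"spin":0},
  ],
)

```text
t: 29.05
ee_pos: [443.0, 297.8, 52.9]
orientation: [3.141, -0.001, -0.002]
ft_force: [-0.7, -0.4, -1.8]
width: 66.0
grasp_force: 30.0
```

Call:
apply_moves(
  targets=[
    {"tx":0,"ty":0,"tz":-0.0005,"spin":0},
    {"tx":0,"ty":0,"tz":-0.001,"spin":0},
    {"tx":0,"ty":0,"tz":-0.0015,"spin":0},
    {"tx":0,"ty":0,"tz":-0.002,"spin":0},
    {"tx":0,"ty":0,"tz":-0.0025,"spin":0},
    {"tx":0,"ty":0,"tz":-0.003,"spin":0},
    {"tx":0,"ty":0,"tz":-0.003,"spin":0},
    {"tx":0,"ty":0,"tz":-0.003,"spin":0},
  ],
)

```text
t: 29.85
ee_pos: [443.4, 298.1, 50.7]
orientation: [-3.142, 0.001, 0.0]
ft_force: [-0.5, 0.3, -2.1]
width: 66.3
grasp_force: 30.0
```

Call:
apply_moves(
  targets=[
    {"tx":0,"ty":0,"tz":-0.0004,"spin":0},
    {"tx":0,"ty":0,"tz":-0.0008,"spin":0},
    {"tx":0,"ty":0,"tz":-0.0012,"spin":0},
    {"tx":0,"ty":0,"tz":-0.0015,"spin":0},
    {"tx":0,"ty":0,"tz":-0.0018,"spin":0},
    {"tx":0,"ty":0,"tz":-0.0018,"spin":0},
    {"tx":0,"ty":0,"tz":-0.0018,"spin":0},
    {"tx":0,"ty":0,"tz":-0.0018,"spin":0},
  ],
)

```text
t: 30.65
ee_pos: [443.4, 298.1, 48.9]
orientation: [3.142, -0.001, -0.0]
ft_force: [0.1, 1.4, 0.2]
width: 66.2
grasp_force: 30.0
```

Just touching; 0.4 mm more.

Call:
apply_moves(
  targets=[
    {"tx":0,"ty":0,"tz":-0.0002,"spin":0},
    {"tx":0,"ty":0,"tz":-0.0004,"spin":0},
    {"tx":0,"ty":0,"tz":-0.0004,"spin":0},
    {"tx":0,"ty":0,"tz":-0.0004,"spin":0},
    {"tx":0,"ty":0,"tz":-0.0004,"spin":0},
    {"tx":0,"ty":0,"tz":-0.0004,"spin":0},
    {"tx":0,"ty":0,"tz":-0.0004,"spin":0},
    {"tx":0,"ty":0,"tz":-0.0004,"spin":0},
  ],
)

```text
t: 31.45
ee_pos: [443.4, 298.1, 48.9]
orientation: [-3.142, 0.001, -0.0]
ft_force: [-1.4, -0.7, 6.0]
width: 65.9
grasp_force: 30.0
```

The base is home. Release and withdraw.

Call:
apply_moves(
  targets=[
    {"tx":0,"ty":0,"tz":0.0003,"spin":0},
    {"tx":0,"ty":0,"tz":0.0003,"spin":0},
    {"tx":0,"ty":0,"tz":0.0003,"spin":0},
    {"tx":0,"ty":0,"tz":0.0003,"spin":0},
    {"tx":0,"ty":0,"tz":0.01,"spin":0},
    {"tx":0,"ty":0,"tz":0.03,"spin":0},
    {"tx":0,"ty":0,"tz":0.07,"spin":0},
    {"tx":0,"ty":0,"tz":0.11,"spin":0},
  ],
  gripper=-1,
)

```text
t: 32.25
ee_pos: [442.9, 297.7, 159.7]
orientation: [3.141, -0.001, -0.002]
ft_force: [-0.2, 0.6, 0.5]
width: 87.9
grasp_force: 0.0
```

Call:
apply_moves(
  targets=[
    {"tx":0.0,"ty":-0.02,"tz":0.04,"spin":0},
    {"tx":0,"ty":-0.06,"tz":0.08,"spin":0},
    {"tx":0,"ty":-0.1,"tz":0.1,"spin":0},
    {"tx":0,"ty":-0.14,"tz":0.12,"spin":0},
    {"tx":0,"ty":-0.18,"tz":0.12,"spin":0},
    {"tx":0,"ty":-0.21,"tz":0.12,"spin":0},
    {"tx":0,"ty":-0.23,"tz":0.12,"spin":0},
    {"tx":0,"ty":-0.23,"tz":0.12,"spin":0},
  ],
)

```text
t: 33.05
ee_pos: [443.2, 66.2, 279.2]
orientation: [3.141, -0.005, 0.001]
ft_force: [-0.4, 0.0, 0.1]
width: 87.9
grasp_force: 0.0
```

Run:
```python
from h import *
save("side","z1",(230,130,390,380),2.4)
```

```text
(no output)
```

View pics/z1.png

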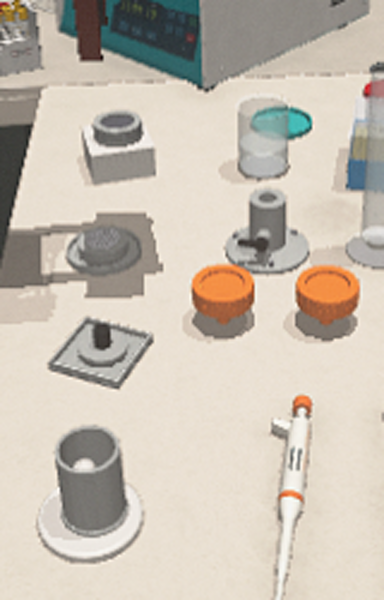

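The picture shows everything in place: base on the block (118,130), screen in the dish (103,245), lid in the tray (102,345), funnel over the peg (90,480). The beaker (262,140) stands undisturbed.

```bash
python3 -c "
from workcell import ctrl
print(ctrl.close_job())"
```

```text
the job is handed in; nothing more can be done
None
```

The filter holder is apart and handed in at about 33 s of the 120 s: the lid is in the tray, the funnel over the peg, the screen in the dish and the base in the block; each was lowered to contact before release, and the last picture shows all four upright with the beaker still standing.

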